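Black test tile from the light box to the cork stand

ROBOT

A 7-joint arm with a two-finger parallel gripper is mounted at the origin on the work surface. World frame = base frame: x ahead of the robot, y to its left, z up, the work surface at z = 0. Lengths are in m, angles in rad, forces in N, time in s.
With the tool pointing down it reaches from about 0.425 to 0.925 m from the base axis. Payload 6.8 kg.
Tool frame: the origin (TCP) lies midway between the tips of the shut fingers; the grasp point (between the pads) lies 19 mm behind it; z points along the fingers, y is the line along which they close (so a half turn about z gives the same grasp; the last joint's range is limited). The gripper opens to 85 mm and grips with 20 to 120 N. Pads are 22 mm wide; open, the fingers measure 114 mm over their backs; the gripper's body (76 mm by 85 mm) begins 54 mm behind the grasp point. The pads swing forward as they close: fully open they stand 13 mm farther back than shut.
Start: joints at [1.126, 0.477, 0.022, 1.555, -0.011, 1.109, -0.083], TCP at [0.223, -0.637, 0.231] pointing down, gripper open.
Joint ranges: [-2.96, 2.96], [-0.34, 2.1], [-1.41, 1.46], [0.24, 2.44], [-1.37, 4.51], [0.17, 1.92], [-2.96, 2.96]. Speed limits (rad/s): [2.39, 2.39, 3.14, 3.14, 3.14, 3.14, 3.14].

INTERFACE

Orientations are given as [roll, pitch, yaw] about the fixed x, y, z axes, in that order (R = Rz(yaw) Ry(pitch) Rx(roll)).
In Python, from cell import ctrl gives the robot as it stands. The module is installed in compiled form; this text tells all that it offers.
- The arm moves only by the tool move_arm, never from a script. Its argument "motion" is a list of rows, each a list of 5 numbers: the shift along the tool's x, y, z in m, then the turn about the tool's z in rad, then the finger opening in m, from 0 to 0.0854. A call has 1 to 5 rows; each row shifts and turns the commanded pose from where the row before left it, along the tool's axes as they then stand; what a row does not reach is not made up. A row lasts 1/12 s, in which the tool goes at most 41.7 mm and 7.16 degrees, less where a joint would pass 70% of its speed; a pose out of reach is approached as far as the arm can. A call is refused whole if a number of a shift passes 0.0417 or a number of a turn 0.125, either way. A call with a gripper value outside its range is refused whole. The fingers move at their own pace and stop on an object; "squeeze" is the grip in N (left out, the last holds). Time passes only in rows, so rows that do not move let the fingers close. It gives the time, the measured TCP pose, the force, the opening and the grip force at its end, in the units of the state.
- ctrl.get_state(): the state, without advancing time (a new reading comes with each control period).
- ctrl.grab_frame(name): name is "scene" or "top" or "wrist"; returns a dict with "image" (420x560x3 uint8, red, green, blue), "fovy" (degrees; the focal length in pixels is half the picture's height over the tangent of half this angle, whatever the lens; pixels are square), "cx", "cy" (the principal point, pixels), "rvec" (rotation vector, rad) and "tvec" (3), from world to camera coordinates, as OpenCV has them. Camera axes: x right, y down, z forward; pixel columns grow to the right and rows downward; lengths in m; the calibration is good to about 2 mm. A picture is of the moment at which its call begins. There is no depth.
- ctrl.sign_off(): hands the job in; it is judged then, once.
The state is a dict: "clock": time; "joint_positions": joint angles; "qd": joint speeds; "effort": joint torques, N m; "ee_pos": TCP position; "orientation": TCP orientation; "force": force on the tool from outside, world axes, zero at the start; "torque": the same for the moment, N m; "finger_gap": opening from 0.0 (shut) to 1.0 (fully open); "finger_force": force on a finger pad.
Only numpy, scipy, OpenCV 4.12 (cv2) and the standard library are available. Lean on these libraries where they do the work, as an engineer would, in place of code of your own. Each camera call takes 0.05 s, during which the arm holds its last target. There are 200 camera calls.

TASK

In the vase conservation workshop, slide the black test tile along the light box to the box's front edge (the one nearest the robot) until about a third of the tile sticks out, then take it by that overhanging end and lift it clear. Lay it flat and centred on the cork-topped stand, lengthwise along the stand's front-to-back direction, setting it down rather than dropping it, and let go. Leave the red clay tile where it lies.

Things in the scene. Friction and masses are not known exactly. Their poses are not given: they have to be found in the camera images.
- black_tile: Black ceramic tile with terracotta stripes, 130 (x) x 46 (y) x 5 mm, 75 g, origin at the centre of its underside. Lies lengthwise along the light box's x (within 4 degrees), front end 15 to 35 mm behind the front edge, left, middle or right in a row with the red tile and a steel scale bar (130 x 30 mm), 62 mm apart centre to centre. The box top behind the row is empty. Slides freely.
- red_tile: Bystander to leave alone: a tile of the same size, terracotta red with black stripes, in the same row on the light box. Origin at the centre of its underside.
- light_box: Fixed low light box, aluminium with a flat white top without a rim, 240 (x) x 280 (y) x 45 mm high. Origin at the centre of its underside, at table height; x points away from the robot, so the front edge lies 120 mm from the origin along -x. Yaw within 9 degrees. The table in front of it is empty.
- cork_stand: Fixed wooden block with a cork top, 48 (x, front to back) x 70 (y) x 50 mm high, left of the light box; shorter than the tile, whose ends stick out in front and behind when laid on it. Origin at the centre of its underside, at table height; x points away from the robot, yaw within 17 degrees. The table is empty for 50 mm or more around.
Not all that is in view belongs to the job. Several things have the shape of the cork_stand; the one meant has the colours described above.

How it is judged:
By the outcome, as a careful person would: the job done as asked, in the order asked, and still so for the second after the job is handed in, with the robot touching nothing.
It also fails if it takes over 48 s, if anything falls off the work surface, if the arm or the gripper's body presses on something with over 40 N, if the wrist force passes 120 N, or if a joint passes its speed limit or range.

## Working session

There is one attempt and no reset: what is moved stays moved. The work goes in short steps, Python scripts to look and compute and a tool call to move; the robot and the scene stay as the last step left them, time stands still between calls to the robot, and variables do not carry over. Pictures are saved under pics/ and viewed, at most 14 in all, crops included, and the job is handed in when it is done.

Besides the shell and the picture viewer there is one more tool, called after "Request:" by a JSON object that holds its "method" and its "body". move_arm: Moves the arm, as the interface text tells. Its arguments: {"type":"object","properties":{"motion":{"type":"array"},"squeeze":{"type":"number"}},"required":["motion"]}

```bash
mkdir -p pics; cat > h.py <<'E'
import numpy as np, cv2
from cell import ctrl
def grab(n,save=None):
    f=ctrl.grab_frame(n); im=np.ascontiguousarray(f["image"][:,:,::-1])
    if save: cv2.imwrite("pics/"+save,im)
    h=im.shape[0]; fl=h/2/np.tan(np.radians(f["fovy"])/2)
    K=np.array([[fl,0,f["cx"]],[0,fl,f["cy"]],[0,0,1.]])
    return im,K,np.array(f["rvec"],float).ravel(),np.array(f["tvec"],float).ravel()
def ray(K,rv,tv,px,z):
    R=cv2.Rodrigues(rv)[0]; c=-R.T@tv
    p=np.c_[np.reshape(px,(-1,2)),np.ones(np.size(px)//2)]
    d=(R.T@np.linalg.inv(K)@p.T).T
    return c+d*((z-c[2])/d[:,2])[:,None]
E
python3 - <<'E'
from h import *
s=ctrl.get_state(); print({k:np.round(v,3) for k,v in s.items()})
for n in("top","scene"):
    im,K,r,t=grab(n,n+"0.png"); R=cv2.Rodrigues(r)[0]; print(n,K[0,0],-R.T@t, R[2])
E
```

```text
{'clock': np.float64(0.0), 'joint_positions': array([ 1.126,  0.478,  0.022,  1.556, -0.011,  1.109, -0.083]), 'qd': array([ 0.002,  0.   , -0.   , -0.001,  0.001,  0.   , -0.002]), 'effort': array([-1.0000e-03, -5.9646e+01,  1.6080e+00, -2.8120e+01,  1.3000e-02,
        9.0000e-03, -0.0000e+00]), 'ee_pos': array([ 0.223, -0.637,  0.23 ]), 'orientation': array([-3.14 ,  0.   ,  0.337]), 'force': array([-0.305, -0.343,  0.23 ]), 'torque': array([ 0.034, -0.005,  0.028]), 'finger_force': np.float64(0.0), 'finger_gap': np.float64(1.0)}
top 400.4166184271555 [0.4902613  0.07359966 0.71065887] [ 0.08291922 -0.00593364 -0.99653861]
scene 401.94150653945644 [ 0.82587895 -0.37965785  0.57124006] [-0.37445049  0.58331308 -0.72078616]
```

View pics/top0.png

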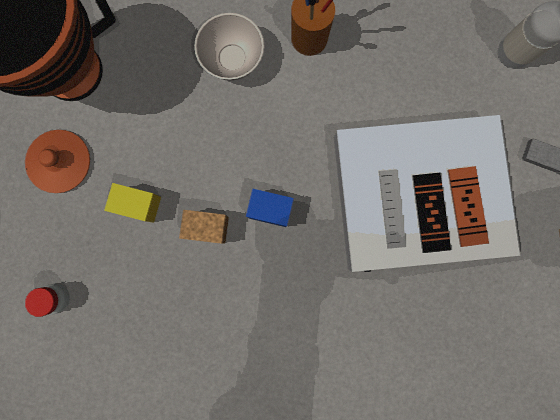

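View pics/scene0.png

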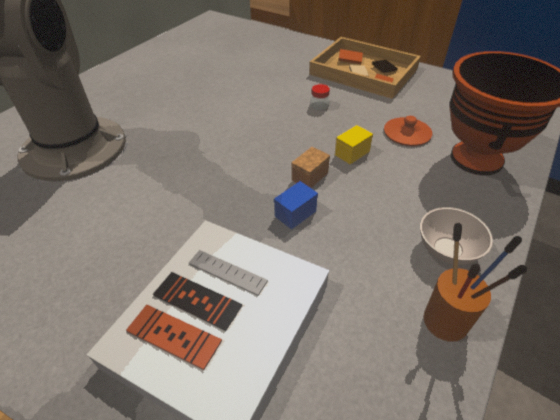

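Top view: the tile candidates are the scale bar (391,209), black tile (432,212) and red tile (468,206). The stand candidates are yellow (132,202), cork (204,226) and blue (270,207). I choose the black tile at (432,212), in the middle of the row, and the cork block at (204,226). Next I measure both and check the choice in a crop.

```bash
cat >> h.py <<'E'
def big(m,near=None):
    cs=cv2.findContours(m.astype(np.uint8),cv2.RETR_EXTERNAL,cv2.CHAIN_APPROX_NONE)[0]
    if near is not None: cs=[c for c in cs if cv2.pointPolygonTest(c,near,True)>-8]
    return max(cs,key=cv2.contourArea)
def rect(c,K,r,t,z):
    """world-plane min-area rectangle of a contour: centre, long, short, angle of long axis, in world"""
    w=ray(K,r,t,c.reshape(-1,2).astype(float),z)[:,:2].astype(np.float32)
    b=cv2.boxPoints(cv2.minAreaRect(w*1000))/1000
    e1,e2=b[1]-b[0],b[2]-b[1]
    if np.linalg.norm(e1)<np.linalg.norm(e2): e1,e2=e2,e1
    return b.mean(0),np.linalg.norm(e1),np.linalg.norm(e2),np.degrees(np.arctan2(e1[1],e1[0])),b
E
cat > m.py <<'E'
from h import *
im,K,r,t=grab("top")
hsv=cv2.cvtColor(im,cv2.COLOR_BGR2HSV); H,S,V=[hsv[:,:,i].astype(int) for i in range(3)]
roi=np.zeros(H.shape,bool); roi[100:300,320:530]=1
box=(V>150)&roi; box=cv2.morphologyEx(box.astype(np.uint8),cv2.MORPH_CLOSE,np.ones((5,5)))
c=big(box); cv2.drawContours(im2:=im.copy(),[c],-1,(0,255,0),1)
print("box",*rect(c,K,r,t,.045),sep=" ")
inside=cv2.erode(cv2.drawContours(np.zeros(H.shape,np.uint8),[c],-1,1,-1),np.ones((7,7)))>0
nw=cv2.morphologyEx(((V<140)|(S>90)).astype(np.uint8)*roi,cv2.MORPH_CLOSE,np.ones((3,3)))*inside
for n,p in(("black",(432,212)),("red",(468,206))):
    q=big(nw,p); cv2.drawContours(im2,[q],-1,(255,0,255),1); print(n,*rect(q,K,r,t,.05))
cork=(H>5)&(H<25)&(S>70); roi2=np.zeros(H.shape,bool); roi2[200:255,170:240]=1
cork=cv2.morphologyEx((cork&roi2).astype(np.uint8),cv2.MORPH_CLOSE,np.ones((7,7)))
q=big(cork); cv2.drawContours(im2,[q],-1,(0,255,0),1); print("cork",*rect(q,K,r,t,.05))
cv2.imwrite("pics/chk.png",np.hstack([cv2.resize(im2[190:260,165:245],None,fx=3.5,fy=3.5)[:245],cv2.resize(im2[105:285,325:530],(279,245))]))
E
python3 m.py
```

```text
box [ 0.5741557  -0.17235297] 0.27990937 0.2396608 -85.00661 [[ 0.44259825 -0.04335959]
 [ 0.4669618  -0.32220665]
 [ 0.70571303 -0.30134633]
 [ 0.6813495  -0.0224993 ]]
black [ 0.5391756  -0.17676762] 0.13082924 0.049793113 5.478682 [[ 0.47168285 -0.15823029]
 [ 0.47643688 -0.20779593]
 [ 0.6066685  -0.19530496]
 [ 0.6019144  -0.14573932]]
red [ 0.54904747 -0.23764703] 0.13017492 0.049277324 7.0156393 [[ 0.48143792 -0.22114263]
 [ 0.48745674 -0.270051  ]
 [ 0.616657   -0.2541514 ]
 [ 0.61063826 -0.20524304]]
cork [0.5186565  0.20031404] 0.0762431 0.04838667 82.625 [[0.48976994 0.16561337]
 [0.5377563  0.15940237]
 [0.5475431  0.23501474]
 [0.49955663 0.24122573]]
```

View pics/chk.png

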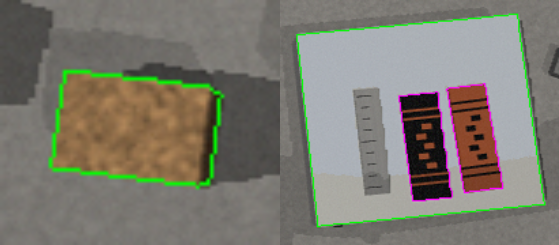

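The crop shows the black tile in the middle and the plain cork block, with the red and scale outlines separate. Measured sizes match: box 280x240 with yaw 5°, tile 131x50 (including its side face), cork 76x48 (its right side face is included). I'm moving above the area behind the tile's rear end.

Request:
{"method": "move_arm", "body": {"motion": [[0.0265, -0.0155, 0, 0, 0.012], [0.0265, -0.0155, 0, 0, 0.012], [0.0265, -0.0155, 0, 0, 0.012], [0.0265, -0.0155, 0, 0, 0.012], [0.0265, -0.0155, 0, 0, 0.012]]}}

```text
clock: 0.57
ee_pos: [0.3231, -0.5188, 0.231]
orientation: [-3.141, 0.0, 0.337]
force: [-0.2, -0.5, -0.3]
finger_gap: 0.3
finger_force: 0.0
```

Request:
{"method": "move_arm", "body": {"motion": [[0.0265, -0.0155, 0, 0, 0.012], [0.0265, -0.0155, 0, 0, 0.012], [0.0265, -0.0155, 0, 0, 0.012], [0.0265, -0.0155, 0, 0, 0.012], [0.0265, -0.0155, 0, 0, 0.012]]}}

```text
clock: 0.98
ee_pos: [0.4226, -0.4019, 0.2311]
orientation: [-3.141, 0.0, 0.337]
force: [-0.9, -0.1, -0.2]
finger_gap: 0.14
finger_force: 0.0
```

Request:
{"method": "move_arm", "body": {"motion": [[0.0265, -0.0155, 0, 0, 0.012], [0.0265, -0.0155, 0, 0, 0.012], [0.0265, -0.0155, 0, 0, 0.012], [0.0265, -0.0155, 0, 0, 0.012], [0.0265, -0.0155, 0, 0, 0.012]]}}

```text
clock: 1.4
ee_pos: [0.522, -0.285, 0.2311]
orientation: [-3.141, 0.0, 0.337]
force: [0.1, 0.4, 0.3]
finger_gap: 0.14
finger_force: 0.0
```

Request:
{"method": "move_arm", "body": {"motion": [[0.0265, -0.0155, 0, 0, 0.012], [0.0265, -0.0155, 0, 0, 0.012], [0.0265, -0.0155, 0, 0, 0.012], [0.0265, -0.0155, 0, 0, 0.012], [0.0265, -0.0155, 0, 0, 0.012]]}}

```text
clock: 1.82
ee_pos: [0.6214, -0.1682, 0.231]
orientation: [-3.141, 0.0, 0.337]
force: [0.3, -0.6, -0.2]
finger_gap: 0.138
finger_force: 0.0
```

Request:
{"method": "move_arm", "body": {"motion": [[0, 0, 0.005, 0.08, 0.012], [0, 0, 0.005, 0.08, 0.012], [0, 0, 0.005, 0.08, 0.012], [0, 0, 0, 0, 0.012], [0, 0, 0, 0, 0.012]]}}

```text
clock: 2.23
ee_pos: [0.6205, -0.1693, 0.2158]
orientation: [-3.141, 0.001, 0.099]
force: [-0.2, 0.2, 0.2]
finger_gap: 0.142
finger_force: 0.0
```

```bash
python3 - <<'E'
from h import *
s=ctrl.get_state(); print(s["clock"],s["ee_pos"],s["orientation"],s["finger_gap"])
im,K,r,t=grab("wrist","w1.png"); R=cv2.Rodrigues(r)[0]; print(K[0,0],-R.T@t)
E
```

```text
2.2333 [ 0.62051283 -0.16928865  0.21583733] [-3.14143357e+00  1.14588414e-03  9.91631004e-02] 0.14162392571960647
292.2120993482109 [ 0.69384794 -0.16246827  0.35768722]
```

View pics/w1.png

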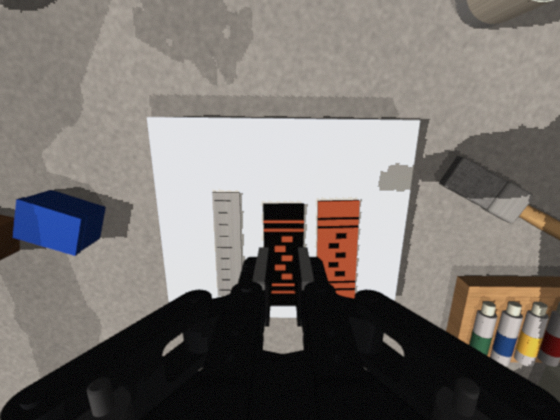

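The wrist view shows the black tile's rear end at pixels (263–306, 204), with the scale bar on its left and the red tile on its right. The box behind is empty. Measuring the rear corners and yaw.

```bash
python3 - <<'E'
from h import *
im,K,r,t=grab("wrist"); 
m=(im.min(2)<130)
w=lambda u,v,z=.05: ray(K,r,t,[u,v],z)[0][:2].round(4)
for row in(208,215,225,240):
    g=m[row]; xs=np.flatnonzero(g[240:312])+240; rs=np.flatnonzero(g[308:375])+308
    print(row,xs.min(),xs.max(),w(xs.min(),row),w(xs.max()+1,row),"red",w(rs.min(),row),w(rs.max()+1,row))
for col in(268,284,300): 
    v=np.flatnonzero(m[180:230,col])[0]+180; print(col,v,w(col,v))
for col in(222,232,324,338,352):
    v=np.flatnonzero(m[170:230,col])[0]+170; print(col,v,w(col,v))
E
```

```text
208 240 304 [ 0.5965 -0.1248] [ 0.6036 -0.196 ] red [ 0.6049 -0.2092] [ 0.6095 -0.2552]
215 240 304 [ 0.5884 -0.1252] [ 0.5955 -0.197 ] red [ 0.5969 -0.2103] [ 0.6016 -0.2578]
225 240 304 [ 0.5766 -0.1259] [ 0.5838 -0.1985] red [ 0.5852 -0.2118] [ 0.5897 -0.2576]
240 240 303 [ 0.5584 -0.1269] [ 0.5657 -0.1995] red [ 0.5671 -0.2143] [ 0.5718 -0.2608]
268 204 [ 0.6041 -0.1551]
284 203 [ 0.607  -0.1725]
300 204 [ 0.6076 -0.19  ]
222 192 [ 0.6127 -0.1043]
232 192 [ 0.6138 -0.1151]
324 201 [ 0.6136 -0.2158]
338 200 [ 0.6162 -0.2308]
352 200 [ 0.6178 -0.246 ]
```

Request:
{"method": "move_arm", "body": {"motion": [[0.0155, 0.001, 0.01, 0, 0.012], [0, 0, 0.04, 0, 0.012], [0, 0, 0.04, 0, 0.012], [0, 0, 0.04, 0, 0.012], [0, 0, 0.026, 0, 0.012]]}}

```text
clock: 2.75
ee_pos: [0.6347, -0.1687, 0.057]
orientation: [-3.14, 0.003, 0.098]
force: [-1.0, 0.4, 0.7]
finger_gap: 0.142
finger_force: 0.0
```

Request:
{"method": "move_arm", "body": {"motion": [[0, 0, 0.007, 0, 0.012], [0, 0, 0.006, 0, 0.012], [0, 0, 0, 0, 0.012]]}}

```text
clock: 3.0
ee_pos: [0.6369, -0.1691, 0.0477]
orientation: [3.142, -0.001, 0.097]
force: [0.4, -0.3, 0.1]
finger_gap: 0.144
finger_force: 0.0
```

```bash
python3 - <<'E'
from h import *
s=ctrl.get_state(); print(s["clock"],s["ee_pos"],s["orientation"],s["force"])
im,K,r,t=grab("scene"); cv2.imwrite("pics/s2.png",cv2.resize(im[200:400,80:340],(780,600)))
E
```

```text
3.0 [ 0.6368915  -0.16906442  0.04769971] [ 3.14153936e+00 -6.52729445e-04  9.71540265e-02] [ 0.38951504 -0.32660368  0.05203396]
```

View pics/s2.png

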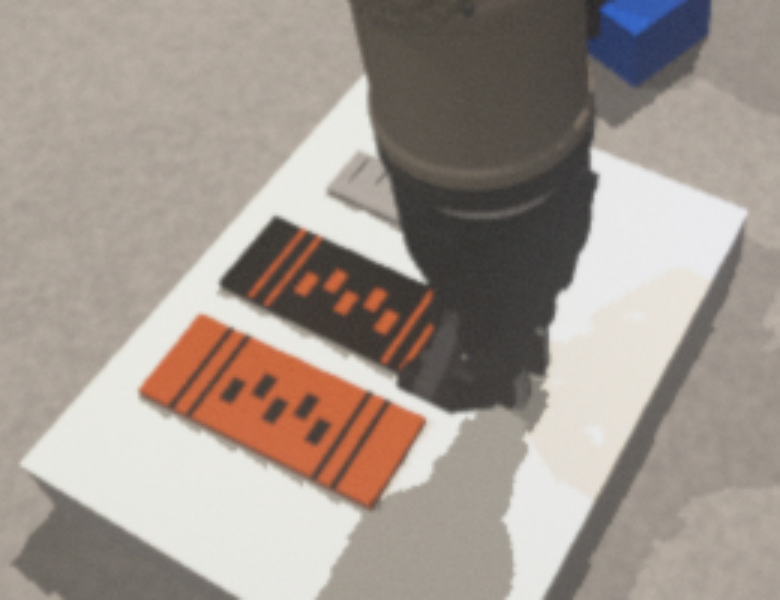

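The scene crop shows both fingers just behind the black tile's rear end, between the neighbouring tiles. I'll lower about 1.5 mm and push slowly.

Request:
{"method": "move_arm", "body": {"motion": [[0, 0, 0.0015, 0, 0.012], [-0.01, 0, 0, 0, 0.012], [-0.005, 0, 0, 0, 0.012], [-0.005, 0, 0, 0, 0.012], [-0.005, 0, 0, 0, 0.012]]}}

```text
clock: 3.47
ee_pos: [0.6111, -0.1716, 0.0466]
orientation: [3.141, -0.001, 0.097]
force: [0.2, 0.0, 0.5]
finger_gap: 0.137
finger_force: 0.3
```

Request:
{"method": "move_arm", "body": {"motion": [[-0.005, 0, 0, 0, 0.012], [-0.005, 0, 0, 0, 0.012], [-0.005, 0, 0, 0, 0.012], [-0.005, 0, 0, 0, 0.012], [0, 0, 0, 0, 0.012]]}}

```text
clock: 3.88
ee_pos: [0.5902, -0.1735, 0.0456]
orientation: [-3.142, 0.001, 0.096]
force: [0.4, 0.1, -0.2]
finger_gap: 0.141
finger_force: 0.0
```

```bash
python3 - <<'E'
from h import *
s=ctrl.get_state(); print(s["clock"],s["ee_pos"],s["orientation"],s["force"])
im,K,r,t=grab("scene"); cv2.imwrite("pics/s3.png",cv2.resize(im[200:400,80:340],(780,600)))
E
```

```text
3.8833 [ 0.59017237 -0.17352195  0.04559272] [-3.14152286e+00  1.44453864e-03  9.62492756e-02] [ 0.36556082  0.07641408 -0.16505507]
```

View pics/s3.png

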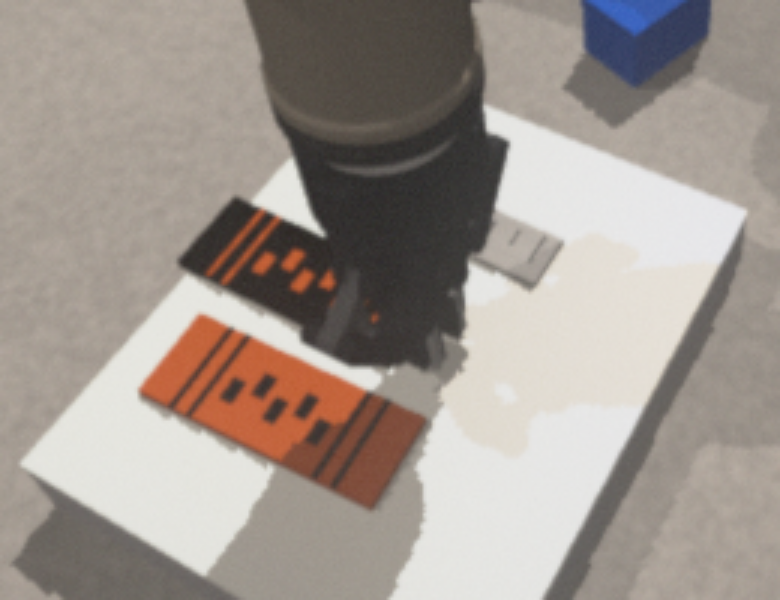

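The tile has slid and is now just past the front edge; its front corners are at crop (235,197) and (180,265). Red and scale have not moved. I'll compute the overhang.

```bash
cat > f.py <<'E'
from h import *
import sys
im,K,r,t=grab("scene")
px=np.array(eval(sys.argv[1]),float)/3+[80,200]
p=ray(K,r,t,px,.05); a=np.radians(5.0); b=np.array([.5742,-.1724])
print(p.round(4), "overhang", (-(p[:,:2]-b)@[np.cos(a),np.sin(a)]-.12).round(4))
E
python3 f.py "[[235,197],[180,265]]"
```

```text
[[ 0.4505 -0.1638  0.05  ]
 [ 0.4573 -0.2097  0.05  ]] overhang [ 0.0025 -0.0003]
```

Request:
{"method": "move_arm", "body": {"motion": [[-0.005, 0, 0, 0, 0.012], [-0.005, 0, 0, 0, 0.012], [-0.005, 0, 0, 0, 0.012], [-0.005, 0, 0, 0, 0.012], [-0.005, 0, 0, 0, 0.012]]}}

```text
clock: 4.4
ee_pos: [0.5661, -0.1757, 0.0458]
orientation: [3.142, 0.0, 0.097]
force: [0.2, -0.2, -1.1]
finger_gap: 0.141
finger_force: 0.2
```

Request:
{"method": "move_arm", "body": {"motion": [[-0.005, 0, 0, 0, 0.012], [-0.005, 0, 0, 0, 0.012], [-0.004, 0, 0, 0, 0.012], [0, 0, 0, 0, 0.012]]}}

```text
clock: 4.73
ee_pos: [0.5516, -0.1773, 0.0457]
orientation: [-3.142, 0.001, 0.096]
force: [-0.1, -0.3, 0.0]
finger_gap: 0.136
finger_force: 0.0
```

Request:
{"method": "move_arm", "body": {"motion": [[0.015, 0, 0, 0, 0.012], [0, 0, -0.04, 0, 0.03], [0, 0, -0.04, 0, 0.065], [0.03, 0, -0.04, 0, 0.065], [0.03, 0, 0, 0, 0.065]]}}

```text
clock: 5.15
ee_pos: [0.6257, -0.1721, 0.1671]
orientation: [3.138, -0.01, 0.095]
force: [1.9, 0.1, 1.2]
finger_gap: 0.704
finger_force: 0.0
```

```bash
python3 - <<'E'
from h import *
s=ctrl.get_state(); print(s["clock"],s["ee_pos"],s["orientation"],s["finger_gap"])
im,K,r,t=grab("top"); im2,*_=grab("scene")
cv2.imwrite("pics/v4.png",np.vstack([cv2.resize(im[160:290,330:530],(400,260)),cv2.resize(im2[230:370,80:295],(400,260))]))
E
```

```text
5.15 [ 0.62570459 -0.17210324  0.16709518] [ 3.13774766 -0.00966076  0.09453661] 0.7035935788619176
```

View pics/v4.png

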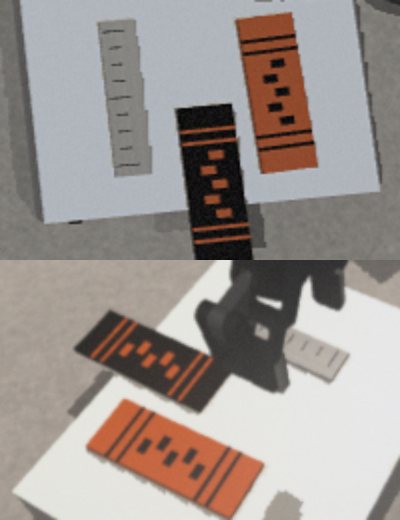

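The top view shows the black tile sticking out in front of the edge, with red and scale in their original places. I'll measure the overhang and the grip point.

```bash
cat > tm.py <<'E'
from h import *
im,K,r,t=grab("top")
hsv=cv2.cvtColor(im,cv2.COLOR_BGR2HSV).astype(int)
m=((hsv[:,:,2]<62)|(hsv[:,:,1]>110)).astype(np.uint8); m=cv2.morphologyEx(m,cv2.MORPH_CLOSE,np.ones((3,3)))
c=big(m,(436,255)); x=rect(c,K,r,t,.05); print(*x,cv2.boundingRect(c))
a=np.radians(5.0); b=np.array([.5742,-.1724])
print("overhang",(-(x[4]-b)@[np.cos(a),np.sin(a)]-.12).round(4)); s=ctrl.get_state(); print(s["ee_pos"],s["orientation"])
E
python3 tm.py
```

```text
[ 0.47371602 -0.18281417] 0.12972319 0.0477965 5.6055326 [[ 0.40683022 -0.16536582]
 [ 0.41149893 -0.21293375]
 [ 0.5406018  -0.20026252]
 [ 0.5359331  -0.15269458]] (418, 212, 39, 81)
overhang [ 0.0461  0.0456 -0.0841 -0.0836]
[ 0.62469932 -0.16927643  0.16015101] [ 3.14148569e+00 -2.94622917e-03  9.84126892e-02]
```

Request:
{"method": "move_arm", "body": {"motion": [[-0.0391, 0, 0, 0, 0.065], [-0.0391, 0, 0, 0, 0.065], [-0.0391, 0, 0, 0, 0.065], [-0.0391, 0, 0, 0, 0.065], [-0.0391, -0.0015, 0, 0, 0.065]]}}

```text
clock: 5.72
ee_pos: [0.4243, -0.1879, 0.1583]
orientation: [-3.141, 0.002, 0.096]
force: [0.2, -1.1, 0.1]
finger_gap: 0.76
finger_force: 0.0
```

Request:
{"method": "move_arm", "body": {"motion": [[0, 0, 0.02, 0, 0.065], [0, 0, 0.02, 0, 0.065], [0, 0, 0.01, 0, 0.065], [0, 0, 0, 0, 0.065]]}}

```text
clock: 6.05
ee_pos: [0.4253, -0.1871, 0.1071]
orientation: [-3.14, 0.005, 0.097]
force: [-0.3, 0.3, 0.1]
finger_gap: 0.763
finger_force: 0.0
```

```bash
python3 - <<'E'
from h import *
s=ctrl.get_state(); print(s["clock"],s["ee_pos"],s["orientation"],s["finger_gap"])
grab("wrist","w5.png")
E
```

```text
6.05 [ 0.42531767 -0.18712114  0.10707809] [-3.13965134  0.0046663   0.09651696] 0.7629523186275015
```

View pics/w5.png

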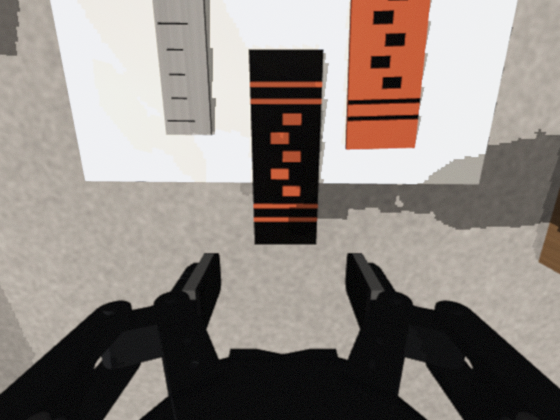

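The wrist view shows the tile's front corners at about (255,244) and (317,244) and its rear corners at (249,50) and (322,50). The fingers straddle its line, at columns 210 and 355.

```bash
python3 - <<'E'
from h import *
im,K,r,t=grab("wrist"); p=ray(K,r,t,[[255,244.5],[317,244.5],[322.5,50],[249,50],[85,182],[480,184]],.05)[:,:2]; print(p.round(4))
f=(p[0]+p[1])/2; b=(p[2]+p[3])/2; d=b-f; print(f,b,np.linalg.norm(d),np.degrees(np.arctan2(d[1],d[0])),np.linalg.norm(p[0]-p[1]))
s=ctrl.get_state(); e=s["ee_pos"][:2]; y=s["orientation"][2]
g=f+d/np.linalg.norm(d)*.021-e; print("tool dx,dy",g@[np.cos(y),np.sin(y)],g@[np.sin(y),-np.cos(y)])
print(ray(K,r,t,[[85,182],[480,184]],.045))
E
```

```text
[[ 0.4091 -0.1685]
 [ 0.4136 -0.2144]
 [ 0.5426 -0.2008]
 [ 0.5382 -0.1559]
 [ 0.4448 -0.0473]
 [ 0.4701 -0.3215]]
[ 0.41131917 -0.19147079] [ 0.54041115 -0.17837811] 0.1297542171441465 5.791211510846661 0.04610842318045114
tool dx,dy 0.004503095130744525 0.002326752633294947
[[ 0.44343957 -0.04396897  0.045     ]
 [ 0.46932806 -0.32497849  0.045     ]]
```

Request:
{"method": "move_arm", "body": {"motion": [[0.005, 0.002, 0.02, 0, 0.065], [0, 0, 0.025, 0, 0.065], [0, 0, 0.02, 0, 0.065], [0, 0, 0.016, 0, 0.065], [0, 0, 0, 0, 0.065]]}}

```text
clock: 6.57
ee_pos: [0.4319, -0.1885, 0.0263]
orientation: [-3.14, 0.003, 0.097]
force: [0.4, 0.2, 0.7]
finger_gap: 0.763
finger_force: 0.0
```

Request:
{"method": "move_arm", "body": {"motion": [[0, 0, 0, 0, 0.03], [0, 0, 0, 0, 0.03], [0, 0, 0, 0, 0.03], [0, 0, 0, 0, 0.03], [0, 0, 0, 0, 0.03]], "squeeze": 50}}

```text
clock: 6.98
ee_pos: [0.4339, -0.1894, 0.0292]
orientation: [3.141, -0.002, 0.097]
force: [0.3, 0.7, 2.1]
finger_gap: 0.521
finger_force: 51.1
```

```bash
python3 - <<'E'
from h import *
s=ctrl.get_state(); print(s["clock"],s["ee_pos"],s["orientation"],s["finger_gap"],s["finger_force"],s["force"])
E
python3 tm.py
```

```text
6.9833 [ 0.43391298 -0.18937794  0.02917176] [ 3.14067668e+00 -2.25515984e-03  9.68062031e-02] 0.5207586498477791 51.06733202934265 [0.30428522 0.67259257 2.08263003]
[ 0.43781403 -0.25843734] 0.2673523 0.14497267 67.51447 [[ 0.31971392 -0.35422856]
 [ 0.45366523 -0.40967333]
 [ 0.5559141  -0.16264614]
 [ 0.42196283 -0.10720135]] (415, 211, 145, 128)
overhang [ 0.1494  0.0208 -0.1026  0.026 ]
[ 0.43391149 -0.18940471  0.029099  ] [ 3.14067146e+00 -2.23448476e-03  9.67362841e-02]
```

Request:
{"method": "move_arm", "body": {"motion": [[0, 0, -0.01, 0, 0.03], [0, 0, -0.02, 0, 0.03], [0, 0, -0.025, 0, 0.03], [0, 0, -0.025, 0, 0.03], [0, 0, -0.01, 0, 0.03]]}}

```text
clock: 7.45
ee_pos: [0.4341, -0.1896, 0.1215]
orientation: [3.14, -0.004, 0.097]
force: [0.9, -0.9, -0.3]
finger_gap: 0.521
finger_force: 51.1
```

```bash
python3 - <<'E'
from h import *
s=ctrl.get_state(); print(s["clock"],s["ee_pos"],s["orientation"],s["finger_gap"],s["finger_force"],s["force"])
a,*_=grab("scene"); b,*_=grab("wrist"); cv2.imwrite("pics/v6.png",np.hstack([cv2.resize(a[180:390,60:340],(400,300)),cv2.resize(b,(400,300))]))
E
```

```text
7.45 [ 0.43413797 -0.18963512  0.12147789] [ 3.13985386 -0.00370962  0.09653649] 0.521436474463515 51.149107217788696 [ 0.89538539 -0.87359996 -0.27554086]
```

View pics/v6.png

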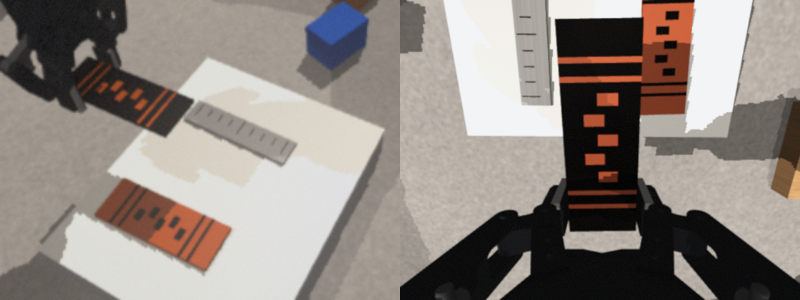

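The tile is held level by its front end in both views, with red and scale undisturbed on the box. I'll turn, then carry it over to the stand.

Request:
{"method": "move_arm", "body": {"motion": [[0.01, 0, -0.01, 0.05, 0.03], [0.01, 0, -0.01, 0.05, 0.03], [0.01, 0, -0.01, 0.05, 0.03], [0, 0, 0, 0.05, 0.03], [0, 0, 0, 0.0255, 0.03]]}}

```text
clock: 7.97
ee_pos: [0.4628, -0.1874, 0.1472]
orientation: [-3.141, 0.001, -0.131]
force: [-0.1, -0.9, -1.9]
finger_gap: 0.523
finger_force: 51.2
```

Request:
{"method": "move_arm", "body": {"motion": [[-0.0026, -0.0264, 0, 0, 0.03], [-0.0026, -0.0264, 0, 0, 0.03], [-0.0026, -0.0264, 0, 0, 0.03], [-0.0026, -0.0264, 0, 0, 0.03], [-0.0026, -0.0264, 0, 0, 0.03]]}}

```text
clock: 8.38
ee_pos: [0.4653, -0.0541, 0.1467]
orientation: [3.141, 0.003, -0.129]
force: [1.1, 0.0, -0.6]
finger_gap: 0.524
finger_force: 51.1
```

Request:
{"method": "move_arm", "body": {"motion": [[-0.0026, -0.0264, 0, 0, 0.03], [-0.0026, -0.0264, 0, 0, 0.03], [-0.0026, -0.0264, 0, 0, 0.03], [-0.0026, -0.0264, 0, 0, 0.03], [-0.0026, -0.0264, 0, 0, 0.03]]}}

```text
clock: 8.8
ee_pos: [0.4694, 0.0781, 0.1467]
orientation: [3.14, 0.003, -0.129]
force: [0.6, 0.3, 0.0]
finger_gap: 0.522
finger_force: 51.1
```

```bash
python3 - <<'E'
from h import *
s=ctrl.get_state(); print(s["clock"],s["ee_pos"],s["orientation"],s["finger_gap"])
im,K,r,t=grab("wrist","w7.png")
E
```

```text
8.8 [0.46944263 0.07813789 0.14668285] [ 3.14044789e+00  2.68962437e-03 -1.28515926e-01] 0.5215159153297235
```

View pics/w7.png

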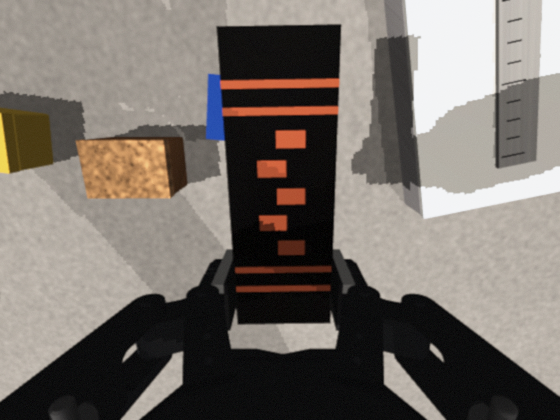

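The wrist view shows the cork top with corners at about (78,142), (172,138), (168,197) and (87,198). The held tile's corners are at (218,27), (341,25), (331,322) and (238,324). Casting both gives the correction.

```bash
python3 - <<'E'
from h import *
im,K,r,t=grab("wrist")
hsv=cv2.cvtColor(im,cv2.COLOR_BGR2HSV).astype(int)
m=((hsv[:,:,0]>5)&(hsv[:,:,0]<25)&(hsv[:,:,1]>90)&(hsv[:,:,2]>115)).astype(np.uint8); m[:, :60]=0; m[:,200:]=0
m=cv2.morphologyEx(m,cv2.MORPH_CLOSE,np.ones((7,7))); m=cv2.morphologyEx(m,cv2.MORPH_OPEN,np.ones((7,7)))
c=big(m); print("cork",*rect(c,K,r,t,.05),cv2.boundingRect(c))
C=ray(K,r,t,[[78,142],[172,138],[168,197],[87,198]],.05)[:,:2]; print("manual",C.mean(0),np.linalg.norm(C-np.roll(C,1,0),axis=1))
s=ctrl.get_state(); e=s["ee_pos"]; y=s["orientation"][2]; X=np.array([np.cos(y),np.sin(y)]); Y=np.array([np.sin(y),-np.cos(y)])
# tile: width 46 mm at each end gives its height there
R=cv2.Rodrigues(r)[0]; cc=-R.T@t
for a,b in(((218,27),(341,25)),((238,324),(331,322))):
    d=ray(K,r,t,[a,b],0)-cc; k=.046/np.linalg.norm(d[1]-d[0]); q=cc+k*d.mean(0); g=q[:2]-e[:2]
    print("end z",q[2]-e[2],"tool",g@X,g@Y)
P=ray(K,r,t,[[218,27],[341,25],[331,322],[238,324]],e[2]+.0208)[:,:2]; print("tile in tool",(P-e[:2])@np.c_[X,Y],np.linalg.norm(P-np.roll(P,1,0),axis=1))
E
```

```text
cork [0.5200795  0.20215143] 0.070381016 0.0477668 83.03525 [[0.49210516 0.17011666]
 [0.5395195  0.16432455]
 [0.5480538  0.23418622]
 [0.50063944 0.23997833]] (86, 138, 93, 59)
manual [0.51933081 0.20793451] [0.04644033 0.07578809 0.04939233 0.06882812]
end z 0.017464797524459952 tool 0.1068440540365077 -0.0031041468142060653
end z 0.020228641992678764 tool -0.022884612875068044 -0.0011247730106106926
tile in tool [[ 0.10566685 -0.0254425 ]
 [ 0.10623638  0.01932056]
 [-0.02180969  0.021757  ]
 [-0.02305348 -0.02401002]] [0.1287283  0.04476669 0.12806924 0.04578392]
```

Request:
{"method": "move_arm", "body": {"motion": [[-0.0016, -0.0257, 0, 0, 0.03], [-0.0016, -0.0257, 0, 0, 0.03], [-0.0016, -0.0257, 0, 0, 0.03], [-0.0016, -0.0257, 0, 0, 0.03], [-0.0016, -0.0257, 0, 0, 0.03]]}}

```text
clock: 9.32
ee_pos: [0.4787, 0.2056, 0.1467]
orientation: [3.14, 0.002, -0.129]
force: [1.4, 0.3, 0.1]
finger_gap: 0.523
finger_force: 51.2
```

Request:
{"method": "move_arm", "body": {"motion": [[0, 0, 0.03, 0, 0.03], [0, 0, 0.03, 0, 0.03], [0, 0, 0.02, 0, 0.03], [0, 0, 0, 0, 0.03], [0, 0, 0, 0, 0.03]]}}

```text
clock: 9.73
ee_pos: [0.4781, 0.2045, 0.0666]
orientation: [3.139, 0.004, -0.129]
force: [-0.0, 0.2, -0.2]
finger_gap: 0.526
finger_force: 51.2
```

```bash
python3 - <<'E'
from h import *
s=ctrl.get_state(); print(s["clock"],s["ee_pos"],s["orientation"],s["force"])
a,*_=grab("scene"); b,*_=grab("top"); cv2.imwrite("pics/v8.png",np.hstack([cv2.resize(a[80:230,230:430],(400,300)),cv2.resize(b[160:310,110:310],(400,300))]))
E
```

```text
9.7333 [0.47813942 0.20445877 0.06664777] [ 3.13892298  0.0035963  -0.12898584] [-0.02849731  0.23437542 -0.2009171 ]
```

View pics/v8.png

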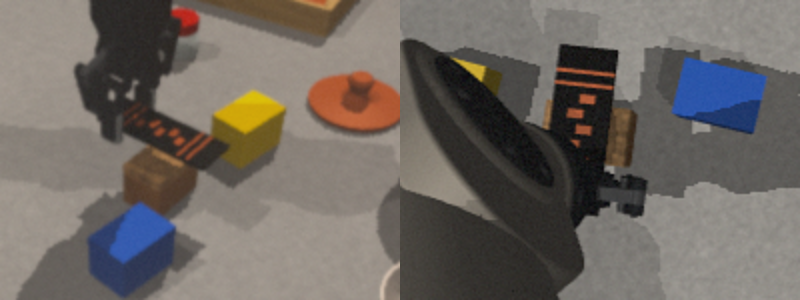

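The tile is over the cork stand in both views; in the top crop its rear corners are at about (559,45) and (618,50). I'll check its position by casting those corners.

```bash
python3 - <<'E'
from h import *
im,K,r,t=grab("top"); p=ray(K,r,t,[[189.5,182.3],[219,184.8],[187.5,208]],.085); print(p, (p[0]+p[1])/2, np.linalg.norm(p[0]-p[1]))
E
```

```text
[[0.58632978 0.21637246 0.085     ]
 [0.58202984 0.16993199 0.085     ]
 [0.54572134 0.21903642 0.085     ]] [0.58417981 0.19315222 0.085     ] 0.04663911333558797
```

Request:
{"method": "move_arm", "body": {"motion": [[0, -0.001, 0.012, 0, 0.03], [0, 0, 0.008, 0, 0.03], [0, 0, 0.006, 0, 0.03], [0, 0, 0.002, 0, 0.03], [0, 0, 0, 0, 0.03]]}}

```text
clock: 10.3
ee_pos: [0.4791, 0.2066, 0.0393]
orientation: [3.141, 0.001, -0.129]
force: [-0.0, 0.3, 0.3]
finger_gap: 0.519
finger_force: 51.3
```

Request:
{"method": "move_arm", "body": {"motion": [[0, 0, 0.001, 0, 0.03], [0, 0, 0.001, 0, 0.03], [0, 0, 0, 0, 0.03]]}}

```text
clock: 10.55
ee_pos: [0.4797, 0.2069, 0.0382]
orientation: [-3.142, -0.0, -0.129]
force: [0.1, 0.1, 0.1]
finger_gap: 0.518
finger_force: 51.3
```

Request:
{"method": "move_arm", "body": {"motion": [[-0.001, 0, 0.001, 0, 0.03], [0, 0, 0.001, 0, 0.03], [0, 0, 0, 0, 0.03], [0, 0, 0, 0, 0.03]]}}

```text
clock: 10.88
ee_pos: [0.4786, 0.207, 0.0361]
orientation: [3.142, -0.0, -0.129]
force: [-0.7, -0.0, -0.8]
finger_gap: 0.522
finger_force: 51.3
```

Request:
{"method": "move_arm", "body": {"motion": [[0, 0, 0.001, 0, 0.03], [0, 0, 0, 0, 0.03]]}}

```text
clock: 11.05
ee_pos: [0.4786, 0.207, 0.035]
orientation: [3.142, 0.0, -0.129]
force: [0.3, -0.4, -0.5]
finger_gap: 0.521
finger_force: 51.3
```

Request:
{"method": "move_arm", "body": {"motion": [[0, 0, 0.001, 0, 0.03], [0, 0, 0, 0, 0.03]]}}

```text
clock: 11.22
ee_pos: [0.4787, 0.2071, 0.0343]
orientation: [3.142, -0.0, -0.129]
force: [-0.9, -0.3, 3.8]
finger_gap: 0.518
finger_force: 51.6
```

Contact at 3.8 N, right at the predicted height. Releasing.

Request:
{"method": "move_arm", "body": {"motion": [[0, 0, 0, 0, 0.05], [0, 0, 0, 0, 0.055], [0, 0, 0, 0, 0.065], [0, 0, 0, 0, 0.065], [0, 0, 0, 0, 0.065]], "squeeze": 20}}

```text
clock: 11.63
ee_pos: [0.4786, 0.2071, 0.0341]
orientation: [-3.142, -0.0, -0.129]
force: [0.7, -0.6, -0.7]
finger_gap: 0.767
finger_force: 0.0
```

Request:
{"method": "move_arm", "body": {"motion": [[0, 0, -0.01, 0, 0.065], [0, 0, -0.02, 0, 0.065], [0, 0, -0.03, 0, 0.065], [0, 0, -0.04, 0, 0.065], [0, 0, -0.04, 0, 0.065]]}}

```text
clock: 12.05
ee_pos: [0.4777, 0.2067, 0.1758]
orientation: [3.141, 0.002, -0.128]
force: [1.3, -0.3, -0.3]
finger_gap: 0.759
finger_force: 0.0
```

Request:
{"method": "move_arm", "body": {"motion": [[0, -0.035, -0.01, 0, 0.065], [0, -0.035, 0, 0, 0.065], [0, -0.035, 0, 0, 0.065], [0, -0.035, 0, 0, 0.065], [0, 0, 0, 0, 0.065]]}}

```text
clock: 12.47
ee_pos: [0.4951, 0.3543, 0.1856]
orientation: [-3.135, 0.0, -0.121]
force: [0.3, 1.1, -0.1]
finger_gap: 0.76
finger_force: 0.0
```

```bash
python3 - <<'E'
from h import *
s=ctrl.get_state(); print(s["clock"],s["ee_pos"],s["force"])
a,*_=grab("scene"); b,K,r,t=grab("top"); cv2.imwrite("pics/v9.png",np.hstack([cv2.resize(a[80:380,60:460],(400,300)),cv2.resize(b[160:310,110:310],(400,300))]))
hsv=cv2.cvtColor(b,cv2.COLOR_BGR2HSV).astype(int)
m=(hsv[:,:,2]<55).astype(np.uint8); m=cv2.morphologyEx(m,cv2.MORPH_CLOSE,np.ones((7,7))); m[:160]=0; m[290:]=0;m[:,:160]=0;m[:,250:]=0
c=big(m); print(*rect(c,K,r,t,.055),cv2.boundingRect(c))
E
```

```text
12.4667 [0.49513633 0.35427041 0.18558089] [ 0.28040263  1.14755466 -0.07323535]
[0.51927745 0.20205347] 0.12966998 0.04701016 -6.792036 [[0.45211765 0.18638112]
 [0.5808776  0.17104557]
 [0.5864373  0.21772581]
 [0.4576773  0.23306136]] (184, 186, 37, 81)
```

View pics/v9.png

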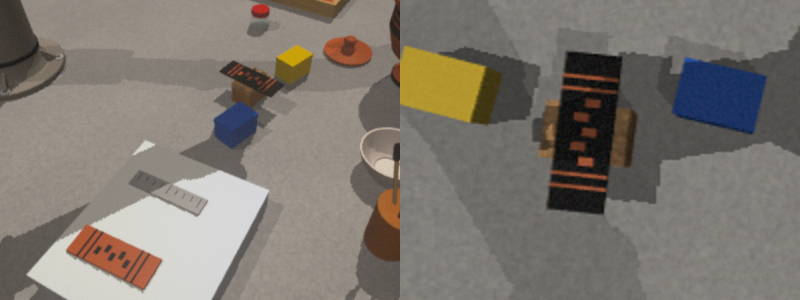

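The tile lies flat on the cork stand, centred to about 1 mm with its yaw within 1°. Red and scale are still in place, and the gripper is clear.

```bash
python3 -c "
from cell import ctrl; print(ctrl.sign_off())"
```

```text
the job is handed in; nothing more can be done
None
```

The black tile was slid out to about a 35% overhang, lifted by that end, set down centred and lengthwise on the cork stand, and released; the red tile was not touched, and the job was handed in at about 12.5 s.

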